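# Prove the cook-blender base dead, then take off its drive cap

## Robot

A 6-joint arm with a two-finger parallel gripper is mounted at the origin on the work surface. World frame = base frame: x ahead of the robot, y to its left, z up, the work surface at z = 0. Lengths are in m, angles in degrees, forces in N, time in s.
With the tool pointing down it reaches from about 0.4 to 0.925 m from the base axis. Payload 12.5 kg.
Tool frame: the origin (TCP) lies midway between the tips of the shut fingers; the grasp point (between the pads) lies 19 mm behind it; z points along the fingers, y is the direction in which the jaws open and shut (so a half turn about z gives the same grasp; the last joint's range is limited). The gripper opens to 95 mm and grips with 3 to 60 N. Pads are 20 mm wide; open, the fingers measure 119 mm over their backs; the gripper's body (75 mm by 180 mm) begins 59 mm behind the grasp point.
Start: joints at [65.455, 28.126, 89.318, -0, 62.55, -6.05], TCP at [0.198, 0.593, 0.194] pointing down, gripper open.
Joint ranges: [-177.58, 177.58], [-47.91, 125.51], [2.72, 160], [-65.01, 245.01], [3.68, 167.84], [-153.87, 153.87]. Speed limits (degrees/s): [127.2, 127.2, 159.86, 180, 180, 180].

## Interface

Orientations are given as [roll, pitch, yaw] about the fixed x, y, z axes, in that order (R = Rz(yaw) Ry(pitch) Rx(roll)).
In Python, from rig import bot gives the robot as it stands.
- The arm moves only by the shell command python3 -m creep 'ROWS' [OPENING]. ROWS is JSON, a list of rows, each a list of 2 entries, a list of its own where there are three numbers: the shift along the tool's x, y, z in mm, then the turn, a rotation vector about the tool's x, y, z in rad. In form: [[[x, y, z], [rx, ry, rz]], ...]. A call has 1 to 5 rows; each row shifts and turns the commanded pose from where the row before left it, along the tool's axes as they then stand; what a row does not reach is not made up. A row lasts 1/8 s, in which the tool goes at most 62.5 mm and 10.7 degrees, less where a joint would pass 70% of its speed; a pose out of reach is approached as far as the arm can. A call with a gripper value outside its range is refused whole. OPENING is the finger opening in mm, from 0 to 95.1, set as the call begins (- or left out, the last holds). The fingers move at their own pace and stop on an object; the grip force is fixed at half the most. Time passes only in rows, so rows that do not move let the fingers close. It gives the time, the measured TCP pose, the force and the opening at its end, in the units of the state.
- bot.sense(): the state, without advancing time (a new reading comes with each control period).
- bot.snapshot(name): name is "scene" or "top"; returns (picture, depth): 400x640x3 uint8, red, green, blue; 400x640 float32, m along the optical axis (not along the pixel's ray), 0 where there is no reading.
- bot.camera_params(name): a dict with "mtx" (3x3 intrinsics, pixels), "world_to_cam" (4x4, takes a point from world to camera coordinates). Camera axes: x right, y down, z forward; pixel columns grow to the right and rows downward; lengths in m; the calibration is good to about 2 mm. A picture is of the moment at which its call begins. camera_params takes no time and is no camera call.
- bot.hand_in(): hands the job in, once; it reports no verdict.
The state is a dict: "time": time; "joint_pos": joint angles; "joint_velocities": joint speeds; "tau": joint torques, N m; "ee_pos": TCP position; "orientation": TCP orientation; "ft_force": force on the tool from outside, world axes, zero at the start; "moment": the same for the moment, N m; "finger_gap": finger opening in m.
Only numpy, scipy, OpenCV 4.12 (cv2) and the standard library are available. Lean on these libraries where they do the work, as an engineer would, in place of code of your own. Each camera call takes 0.05 s, during which the arm holds its last target.

## Task

Take the yellow tester from its wooden holder, touch its tip on the red-ringed contact and then on the blue-ringed contact of the red cook-blender base, and put the tester back upright in its holder. Then unscrew the black drive cap: nobody knows whether its thread is ordinary or reverse, so try it both ways until it comes loose, lift it clear well above the machine and finish still holding it level in the gripper. Leave the other kitchen things where they are.

Things in the scene. Friction and masses are not known exactly. Their poses are not given: they have to be found in the camera images.
- base: red cook-blender motor base without its jug, fixed. Origin on the worktop straight under the cap's axis. Its white flat deck, 90 mm above the worktop, reaches in its own frame x from -100 to 100 mm and y from -85 to 90 mm; from y = -170 to -85 mm stands a red control console, top 140 mm above the worktop.
- cap: black round drive cap on its hub on the deck, 120 g, loose. Origin at the centre of its underside, z up. Skirt 50 mm diameter, 20 mm high; above it a ribbed grip 40 mm diameter, from 20 to 50 mm above the underside: take that from above, in any yaw. Sideways play 2 mm. Until freed it lifts only about 2 mm; it turns almost without resistance and does not rise while turning.
- hub (a point): foot of the 15 mm high hub under the cap, at deck height. Quick-release thread: turned about 60 degrees the right way the cap meets a stop and lifts straight off (free over the last 20 degrees; twisted hard against the stop it binds, so ease back a little). The wrong way it meets a hard stop within about 4 degrees. Which way is right, clockwise or counter-clockwise, varies and cannot be seen.
- red_top (a point): centre of the top of the brass contact pin in the red ring, on the deck: pin 16 mm diameter, top 102 mm above the worktop. Sprung: sinks from about 1 N, 5 mm at 3.5 N. Axes as the base's. The red and blue pins stand 55 mm either side of the cap's axis along the base's x, and +50 mm along its y; which is which differs.
- blue_top (a point): the same for the pin with the blue ring.
- tester: yellow voltage tester pen standing upright in the holder, 60 g, 150 mm long; origin at its tip (lower end), z up along the pen. Square body 16 by 16 mm from 15 to 150 mm above the tip, sides along its x and y; below that a steel tip 5 mm in diameter. Grip it across two flat sides, from 70 mm above the tip upwards.
- tester_tip (a point): the end of the tester's steel tip, same place as the tester's origin.
- holder: wooden block 64 by 64 mm, 60 mm high, fixed, origin under its centre on the worktop. A square hole 24 mm wide, sides along its x and y, goes down from the top to a ledge 20 mm above the worktop; the tester's square body stands on that ledge, its tip in a small hole below, its origin then 5 mm above the worktop.
- mug: blue ceramic mug, 80 mm wide, 95 tall, origin under its centre; loose bystander
- jar: glass storage jar with brass lid, 76 mm wide, 110 tall, origin under its centre; loose bystander
- spoon: wooden spoon lying flat; loose bystander
- spice: amber spice jar with red lid, 44 mm wide, 90 tall; loose bystander
- driver: green-handled screwdriver lying flat; loose bystander

How it is judged:
By the outcome, as a careful person would: the job done as asked, in the order asked, and still so for the second after the job is handed in, while the arm keeps its last pose, push and grip.
It also fails if it takes over 64 s, if anything falls off the work surface, if the arm or the gripper's body presses on something with over 40 N, if the wrist force passes 120 N, or if a joint passes its speed limit or range.

## Working session

There is one attempt and no reset: what is moved stays moved. The work goes in short steps, Python scripts to look and compute and a shell command to move; the robot and the scene stay as the last step left them, time stands still between calls to the robot, and variables do not carry over. Pictures are saved under pics/ and viewed, and the job is handed in when it is done.

```bash
ls; mkdir -p pics
python3 - <<'E'
from rig import bot
import cv2,numpy as np
print(bot.sense())
for n in("scene","top"):
    p,d=bot.snapshot(n); cv2.imwrite(f"pics/{n}0.png",p[:,:,::-1]); np.savez(f"pics/{n}0.npz",p=p,d=d)
    c=bot.camera_params(n); print(n,c)
E
```

```text
pics
{'time': 0.0, 'joint_pos': array([ 6.54531362e+01,  2.81649392e+01,  8.93492447e+01, -1.79074731e-03,
        6.25496797e+01, -6.05020403e+00]), 'joint_velocities': array([ 0.0266814 , -0.02772821,  0.04331783, -0.07614423, -0.03416005,
        0.02624907]), 'tau': array([ 1.23750931e-03, -6.12653661e+01, -2.58179158e+01,  6.92414911e-02,
        4.82725224e-02, -7.14011480e-05]), 'ee_pos': array([0.19815554, 0.59248036, 0.19375847]), 'orientation': array([-1.79936325e+02, -5.15185465e-03,  1.61504164e+02]), 'ft_force': array([-0.5033291 ,  0.03463451,  0.12615067]), 'moment': array([-0.05349047, -0.02994948,  0.07033793]), 'finger_gap': 0.09492149212370594}
scene {'mtx': array([[483.81346101,   0.        , 316.88353585],
       [  0.        , 483.81346101, 204.16774294],
       [  0.        ,   0.        ,   1.        ]]), 'world_to_cam': array([[-0.5854405 ,  0.81049693, -0.01881851,  0.35149375],
       [ 0.63108861,  0.44103322, -0.63813546, -0.30987694],
       [-0.50890725, -0.38546649, -0.76969409,  1.58365263],
       [ 0.        ,  0.        ,  0.        ,  1.        ]])}
top {'mtx': array([[360.93995388,   0.        , 318.58535655],
       [  0.        , 360.93995388, 199.20441403],
       [  0.        ,   0.        ,   1.        ]]), 'world_to_cam': array([[ 0.01759392, -0.99983036, -0.00545044, -0.01297163],
       [-0.99345991, -0.01686621, -0.11292888,  0.55507328],
       [ 0.11281779,  0.00740166, -0.99358812,  1.01042834],
       [ 0.        ,  0.        ,  0.        ,  1.        ]])}
```

View pics/scene0.png

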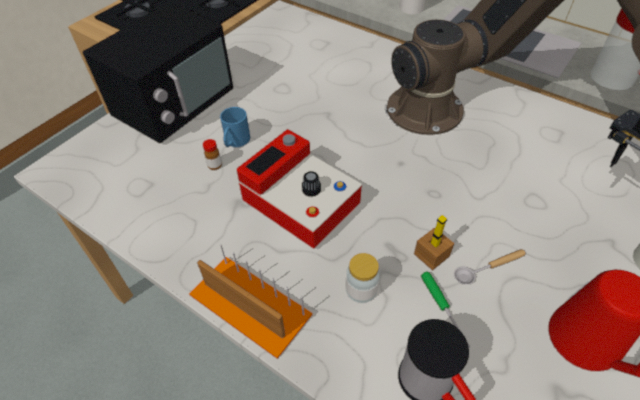

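View pics/top0.png

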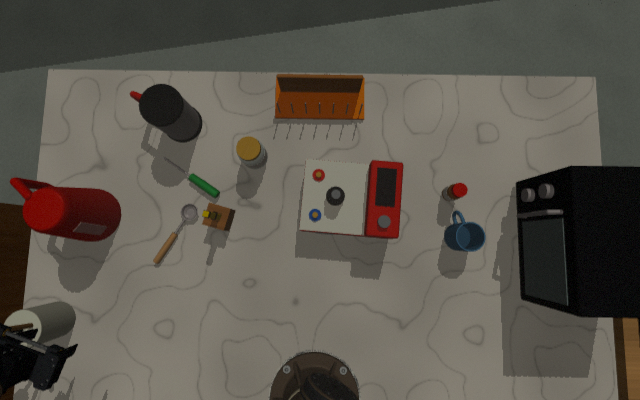

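The scene view shows the tester at (440,230) in its holder, the red pin at (312,212), the blue pin at (340,186) and the cap at (311,183). In the top view the holder is at (219,217), the red pin at (318,175), the blue pin at (315,215) and the cap at (335,196). Next I'll enlarge these areas and measure.

```bash
cat > h.py <<'E'
from rig import bot
import cv2,numpy as np
def ray(n,u,v):
    c=bot.camera_params(n); T=np.linalg.inv(c["world_to_cam"])
    d=T[:3,:3]@np.linalg.inv(c["mtx"])@[u,v,1]; return T[:3,3],d
def plane(n,u,v,z):
    o,d=ray(n,u,v); return o+d*(z-o[2])/d[2]
def tri(a,b):
    A=[];B=[]
    for n,u,v in(a,b):
        o,d=ray(n,u,v); d=d/np.linalg.norm(d); P=np.eye(3)-np.outer(d,d); A.append(P);B.append(P@o)
    return np.linalg.lstsq(np.vstack(A),np.hstack(B),rcond=None)[0]
def proj(n,p):
    c=bot.camera_params(n); q=c["mtx"]@(c["world_to_cam"]@np.r_[p,1])[:3]; return q[:2]/q[2]
def cloud(n,d):
    c=bot.camera_params(n); v,u=np.indices(d.shape); k=c["mtx"]
    q=np.stack([(u-k[0,2])/k[0,0]*d,(v-k[1,2])/k[1,1]*d,d],-1)
    T=np.linalg.inv(c["world_to_cam"]); return q@T[:3,:3].T+T[:3,3]
def crop(p,u0,v0,w,h,s,out):
    cv2.imwrite(out,cv2.resize(p[v0:v0+h,u0:u0+w,::-1],None,fx=s,fy=s,interpolation=cv2.INTER_NEAREST))
E
python3 - <<'E'
from h import *
for n,b in(("scene",[(395,205,70,65),(230,125,140,125)]),("top",[(190,195,60,50),(290,150,120,95)])):
    f=np.load(f"pics/{n}0.npz");p=f["p"];d=f["d"]
    for i,(u,v,w,h) in enumerate(b): crop(p,u,v,w,h,{60:9,70:8}.get(w,4),f"pics/{n}_c{i}.png")
    hsv=cv2.cvtColor(p,cv2.COLOR_RGB2HSV)
    X=cloud(n,d)
    # tester
    u,v,w,h=b[0]
    m=cv2.inRange(hsv,(22,150,120),(35,255,255)); m2=np.zeros_like(m); m2[v:v+h,u:u+w]=m[v:v+h,u:u+w]
    ys,xs=np.nonzero(m2); P=X[m2>0]; print(n,"tester n",len(xs),xs.mean(),ys.mean(), "zmax",P[:,2].max()); t=P[P[:,2]>P[:,2].max()-.006]; print(" top pts",len(t),t.mean(0))
    # holder top via depth: z~0.06
    R=X[v:v+h,u:u+w]; s=(abs(R[...,2]-.06)<.006); m3=(s*255).astype(np.uint8)
    q=R[s]; r=cv2.minAreaRect((q[:,:2]*1000).astype(np.float32)); print(" holder top",len(q),r)
    # deck
    u,v,w,h=b[1]; R=X[v:v+h,u:u+w]; s=(abs(R[...,2]-.09)<.005); q=R[s]
    print(" deck",len(q),cv2.minAreaRect((q[:,:2]*1000).astype(np.float32)))
    s=(abs(R[...,2]-.14)<.004); q=R[s]
    print(" 140",len(q),cv2.minAreaRect((q[:,:2]*1000).astype(np.float32)))
    # cap: top
    D=hsv[v:v+h,u:u+w]; 
    q=R[(R[...,2]>.125)&(R[...,2]<.155)&(D[...,1]<90)&(D[...,2]<110)]; print(" cap-ish",len(q),q.mean(0) if len(q) else '')
    for nm,lo,hi in(("blue",(105,120,80),(125,255,255)),("red",(0,150,90),(8,255,255)),("brass",(15,80,80),(30,255,255))):
        mm=cv2.inRange(D,lo,hi); k,l,st,ce=cv2.connectedComponentsWithStats(mm)
        for j in range(1,k):
            if st[j,4]>8 and st[j,4]<400: c=ce[j]+[u,v]; print("  ",nm,st[j,4],c.round(1),plane(n,*c,.091 if nm!="brass" else .102).round(4))
E
```

```text
scene tester n 198 437.969696969697 230.94949494949495 zmax 0.1571974107293551
 top pts 40 [0.5015649  0.28296203 0.15447838]
 holder top 494 ((499.64752197265625, 281.770751953125), (66.20842742919922, 67.72838592529297), 75.52912902832031)
 deck 3610 ((549.7747802734375, -176.58876037597656), (439.2744445800781, 200.73777770996094), 86.23750305175781)
 140 1648 ((553.3818359375, -122.52088928222656), (189.74639892578125, 201.96487426757812), 86.19779205322266)
 cap-ish 617 [ 0.56974575 -0.14105584  0.14126368]
   blue 44 [339.3 187.3] [0.5086 0.0074 0.091 ]
   red 53 [312.  212.8] [ 6.173e-01 -6.000e-04  9.100e-02]
   brass 25 [339.6 184. ] [0.5069 0.007  0.102 ]
   brass 34 [311.9 209.8] [ 0.6168 -0.0009  0.102 ]
top tester n 25 204.88 213.16 zmax 0.1574062113200222
 top pts 25 [0.50070353 0.28336156 0.15477444]
 holder top 419 ((498.9585266113281, 282.399169921875), (64.6268539428711, 63.81227493286133), 75.18802642822266)
 deck 4192 ((556.4755249023438, -45.68577575683594), (175.5067901611328, 198.2858428955078), 85.7686538696289)
 140 2365 ((550.7620239257812, -122.03365325927734), (188.2145233154297, 198.33261108398438), 86.45662689208984)
 cap-ish 977 [ 0.56265971 -0.15087267  0.14243779]
   blue 63 [314.8 214. ] [0.5081 0.0058 0.091 ]
   red 71 [318.4 174.4] [ 0.6168 -0.002   0.091 ]
   brass 22 [318.  174.3] [ 0.6152 -0.0012  0.102 ]
   brass 24 [314.5 214.5] [0.5058 0.0063 0.102 ]
```

Run:
```python
from h import *
f=np.load("pics/top0.npz");X=cloud("top",f["d"])
for nm,(u,v,w,h) in dict(kettle=(10,170,112,75),pot=(128,80,75,65),jar=(232,132,36,40),roll=(0,300,80,50),spice=(440,180,30,22),mug=(440,208,48,48),paperroll2=(0,300,80,95)).items():
    R=X[v:v+h,u:u+w].reshape(-1,3);R=R[(R[:,2]>.03)]
    print(nm,len(R),"zmax",np.percentile(R[:,2],98).round(3),"x",np.percentile(R[:,0],[2,98]).round(3),"y",np.percentile(R[:,1],[2,98]).round(3))
for a,b,z in(((204.9,213.2),0,.155),):print(plane("top",*a,z),)
print("tri red",tri(("top",318.,174.3),("scene",311.9,209.8)),"blue",tri(("top",314.5,214.5),("scene",339.6,184)))
a=cv2.imread("pics/scene_c0.png");b=cv2.imread("pics/top_c0.png");H=max(a.shape[0],b.shape[0])
print(a.shape,b.shape)
im=np.hstack([cv2.copyMakeBorder(i,0,H-i.shape[0],0,0,0) for i in(a,b)]);im=cv2.resize(im,None,fx=.7,fy=.7);cv2.imwrite("pics/c0.png",im)
```

```text
kettle 4579 zmax 0.21 x [0.435 0.573] y [0.586 0.74 ]
pot 2324 zmax 0.164 x [0.728 0.831] y [0.36  0.493]
jar 727 zmax 0.113 x [0.645 0.711] y [0.153 0.22 ]
roll 2576 zmax 0.344 x [0.164 0.25 ] y [0.525 0.77 ]
spice 301 zmax 0.093 x [0.56 0.6 ] y [-0.403 -0.366]
mug 705 zmax 0.097 x [0.418 0.52 ] y [-0.447 -0.371]
paperroll2 4917 zmax 0.393 x [0.149 0.249] y [0.501 0.76 ]
[0.50058686 0.2832347  0.155     ]
tri red [ 0.61560004 -0.00140848  0.10040063] blue [0.50592441 0.00632161 0.10052469]
(520, 560, 3) (450, 540, 3)
```

View pics/c0.png

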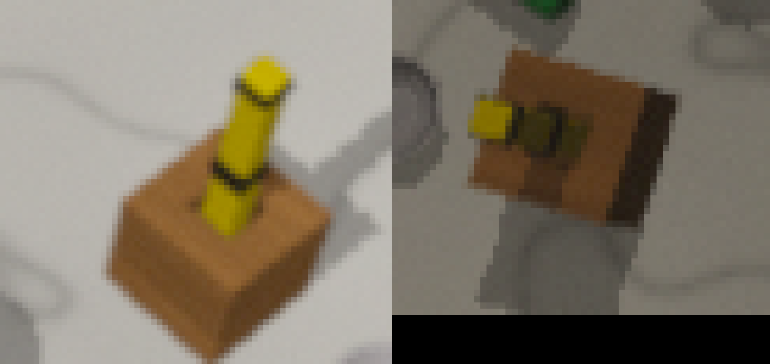

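View pics/top_c1.png

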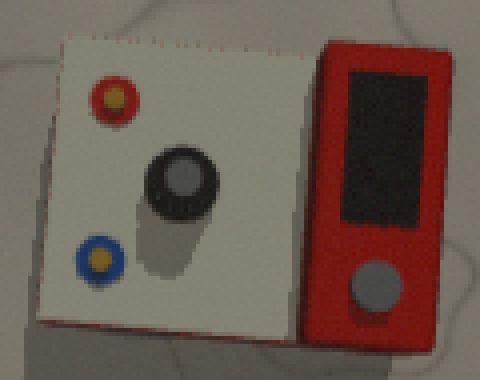

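The crops confirm it: the tester is upright in the hole, roughly aligned with the holder, and the red, blue and cap pixels fit the masks. I'll go above the tester now.

```bash
cat >> h.py <<'E'
from scipy.spatial.transform import Rotation as Ro
def go(pos,yaw):
    s=bot.sense(); R=Ro.from_euler("xyz",s["orientation"],degrees=True)
    T=Ro.from_euler("xyz",[180,0,yaw],degrees=True)
    print("t %.2f"%s["time"],"pos",s["ee_pos"].round(4),"rpy",s["orientation"].round(2),"F",s["ft_force"].round(1),"gap %.1f"%(s["finger_gap"]*1e3), "j6 %.0f"%s["joint_pos"][5])
    print("shift mm",(R.inv().apply(np.array(pos)-s["ee_pos"])*1e3).round(1),"rotvec",(R.inv()*T).as_rotvec().round(4))
E
python3 -m creep '[[[-46,-23,-7],[0,0,0]],[[-48,-25,-7],[0,0,0]],[[-48,-25,-7],[0,0,0]],[[-48,-25,-7],[0,0,0]],[[-48,-25,-7],[0,0,0]]]' 95
python3 -m creep '[[[-48,-25,-7],[0,0,0]],[[-48,-25,-7],[0,0,0]],[[-48,-25,-7],[0,0,0]],[[0,0,0],[0,0,-0.066]],[[0,0,0],[0,0,0]]]'
python3 -c "
from h import *
go([.5006,.2832,.106],165.3)"
```

```text
time: 0.72
ee_pos: [0.3859, 0.3992, 0.2294]
orientation: [-180.0, -0.0, 161.5]
ft_force: [0.8, 0.9, 0.5]
finger_gap: 0.0951
time: 1.35
ee_pos: [0.4978, 0.2833, 0.25]
orientation: [-180.0, -0.0, 165.2]
ft_force: [-0.3, 0.3, -0.5]
finger_gap: 0.0949
t 1.35 pos [0.4978 0.2833 0.25  ] rpy [-1.7998e+02 -3.0000e-02  1.6520e+02] F [-0.3  0.3 -0.5] gap 94.9 j6 -52
shift mm [ -2.8   0.7 144. ] rotvec [-0.0003 -0.0006 -0.0017]
```

```bash
python3 -m creep '[[[-2.5,0.7,30],[0,0,-0.002]],[[0,0,40],[0,0,0]],[[0,0,40],[0,0,0]],[[0,0,34],[0,0,0]],[[0,0,0],[0,0,0]]]'
python3 -c "
from h import *
go([.5006,.2832,.106],165.3)
p,d=bot.snapshot('scene');crop(p,370,170,130,110,6,'pics/s1.png')"
```

```text
time: 1.98
ee_pos: [0.4988, 0.284, 0.1044]
orientation: [-179.8, -0.2, 165.4]
ft_force: [0.3, 0.4, 1.0]
finger_gap: 0.0951
t 1.98 pos [0.4988 0.284  0.1044] rpy [-179.85   -0.21  165.39] F [0.3 0.4 1. ] gap 95.1 j6 -52
shift mm [-2.  -0.3 -1.6] rotvec [-0.0027 -0.0037  0.0016]
```

View pics/s1.png

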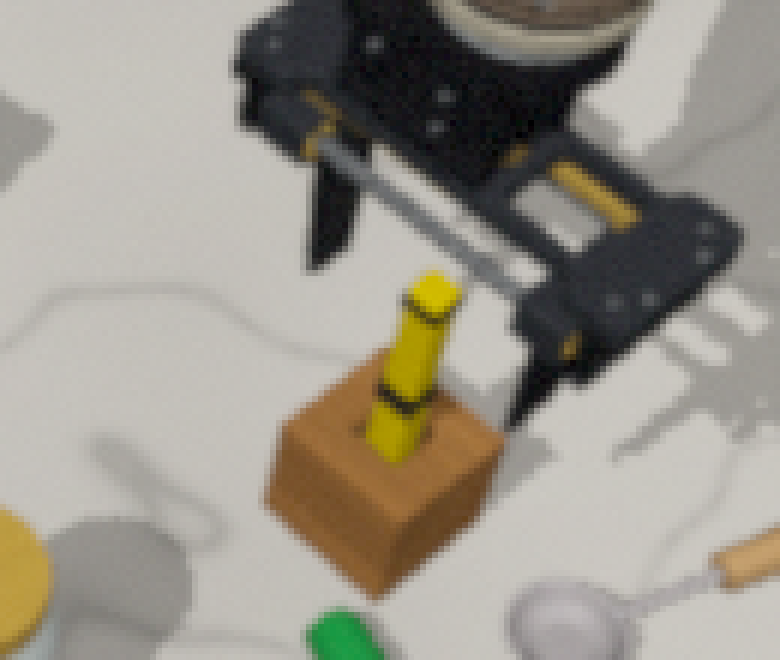

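The picture shows the fingers either side of the tester, fingertips at crop (315,268) and (512,430), midpoint on the pen. I'll close.

```bash
python3 -m creep '[[[-1.7,0,0],[0,0,0]],[[0,0,0],[0,0,0]],[[0,0,0],[0,0,0]],[[0,0,0],[0,0,0]],[[0,0,0],[0,0,0]]]' 10
python3 -m creep '[[[0,0,0],[0,0,0]],[[0,0,0],[0,0,0]],[[0,0,0],[0,0,0]],[[0,0,0],[0,0,0]],[[0,0,0],[0,0,0]]]' 10
python3 -c "
from h import *
go([.5006,.2832,.106],165.3)"
```

```text
time: 2.65
ee_pos: [0.502, 0.2834, 0.1065]
orientation: [180.0, 0.0, 165.4]
ft_force: [0.0, -0.1, -0.5]
finger_gap: 0.0507
time: 3.28
ee_pos: [0.5019, 0.2834, 0.1063]
orientation: [180.0, -0.0, 165.4]
ft_force: [-0.2, -0.2, -0.7]
finger_gap: 0.0158
t 3.27 pos [0.5019 0.2834 0.1063] rpy [ 1.800e+02 -1.000e-02  1.654e+02] F [-0.2 -0.2 -0.7] gap 15.8 j6 -53
shift mm [ 1.2 -0.5  0.3] rotvec [ 0.     -0.0001  0.0017]
```

```bash
python3 -m creep '[[[0,0,0],[0,0,0]],[[0,0,-5],[0,0,0]],[[0,0,-15],[0,0,0]],[[0,0,-20],[0,0,0]],[[0,0,-30],[0,0,0]]]'
python3 -m creep '[[[0,0,-30],[0,0,0]],[[0,0,-30],[0,0,0]],[[0,0,-20],[0,0,0]],[[0,0,0],[0,0,0]],[[0,0,0],[0,0,0]]]'
python3 - <<'E'
from h import *
go([.616,-.001,.26],165.3)
p,d=bot.snapshot('scene');crop(p,370,120,130,150,4,'pics/s2.png');np.savez('pics/s2.npz',p=p,d=d)
X=cloud('scene',d);hsv=cv2.cvtColor(p,cv2.COLOR_RGB2HSV);m=cv2.inRange(hsv,(22,150,100),(35,255,255));m[:,:400]=0;m[280:]=0
P=X[m>0];P=P[P[:,2]>.1]
for z in np.arange(.14,.3,.02):
    q=P[abs(P[:,2]-z)<.01]
    if len(q):print(z.round(2),len(q),q.mean(0).round(4))
E
```

```text
time: 3.9
ee_pos: [0.5018, 0.2833, 0.1776]
orientation: [-180.0, -0.0, 165.4]
ft_force: [0.1, -0.2, -0.8]
finger_gap: 0.0154
time: 4.53
ee_pos: [0.5016, 0.2832, 0.2559]
orientation: [-180.0, -0.0, 165.4]
ft_force: [0.1, -0.9, -0.1]
finger_gap: 0.016
t 4.53 pos [0.5016 0.2832 0.2559] rpy [-1.7998e+02 -3.0000e-02  1.6540e+02] F [ 0.1 -0.9 -0.1] gap 16.0 j6 -53
shift mm [-182.3 -246.2   -4.1] rotvec [-0.0003 -0.0005  0.0018]
0.18 30 [0.5062 0.2845 0.1834]
0.2 46 [0.5061 0.2842 0.2   ]
0.22 51 [0.5062 0.2846 0.2202]
0.24 22 [0.5068 0.2839 0.2408]
0.26 51 [0.5065 0.2843 0.2599]
0.28 37 [0.5081 0.2815 0.2812]
```

View pics/s2.png

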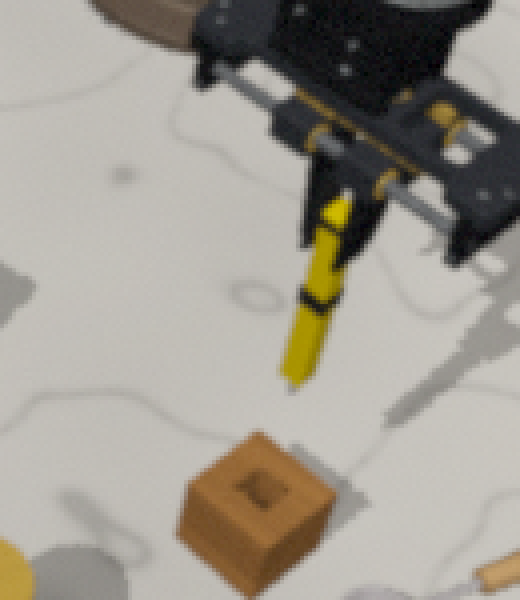

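The pen hangs straight in the grip, with its tip at scene pixel ≈(443,217) and the hole at (435,242). I'll check the predicted tip against that and locate the hole.

Run:
```python
from h import *
print("pred tip px",proj("scene",[.5016,.2832,.1546]),"if +1cm",proj("scene",[.5016,.2832,.1646]))
for k,c in (("pos tcp",[.5016,.2832,.2559]),):print(k,proj("scene",c))
print("tip at plane:",plane("scene",443,217,.1546))
f=np.load("pics/s2.npz")['p'];g=cv2.cvtColor(f,cv2.COLOR_RGB2GRAY)
hs=cv2.cvtColor(f,cv2.COLOR_RGB2HSV)
print(g[228:256,418:456])
```

```text
pred tip px [441.97208718 218.6448554 ] if +1cm [442.77000901 215.9209407 ]
pos tcp [450.61068243 189.15475274]
tip at plane: [0.49596233 0.28296388 0.1546    ]
[[179 178 177 ... 195 195 195]
 [184 183 182 ... 195 195 195]
 [190 189 188 ... 196 197 196]
 ...
 [ 95  91  85 ... 180 193 195]
 [ 96  93  92 ... 186 195 196]
 [ 98  98  97 ... 196 196 196]]
```

```bash
python3 -m creep '[[[-12,-16,0],[0,0,0]],[[-25,-34,0],[0,0,0]],[[-25,-34,0],[0,0,0]],[[-25,-34,0],[0,0,0]],[[-25,-34,0],[0,0,0]]]'
python3 -m creep '[[[-25,-34,0],[0,0,0]],[[-25,-34,0],[0,0,0]],[[-15,-20,0],[0,0,0]],[[-5,-6,0],[0,0,0]],[[0,0,0],[0,0,0]]]'
python3 - <<'E'
from h import *
go([.616,-.001,.203],165.4)
for n,b in(("scene",(260,120,110,120)),("top",(280,140,80,90))):
    p,d=bot.snapshot(n);crop(p,*b,5,f'pics/{n}3.png')
a=cv2.imread("pics/scene3.png");b=cv2.imread("pics/top3.png");b=cv2.resize(b,None,fx=.5,fy=.5)
im=np.zeros((600,760,3),np.uint8);im[:600,:550]=a;im[:225,550:750]=b;cv2.imwrite("pics/c3.png",im)
E
```

```text
time: 5.2
ee_pos: [0.5724, 0.1057, 0.2557]
orientation: [-180.0, -0.0, 165.4]
ft_force: [0.8, -0.4, -0.9]
finger_gap: 0.0157
time: 5.82
ee_pos: [0.6159, -0.0003, 0.2561]
orientation: [180.0, -0.0, 165.4]
ft_force: [0.0, 0.2, -0.9]
finger_gap: 0.0158
t 5.83 pos [ 6.159e-01 -3.000e-04  2.561e-01] rpy [ 1.7999e+02 -3.0000e-02  1.6539e+02] F [ 0.   0.2 -0.9] gap 15.8 j6 -82
shift mm [-0.3 -0.7 53.1] rotvec [ 0.0002 -0.0006 -0.0001]
```

View pics/c3.png

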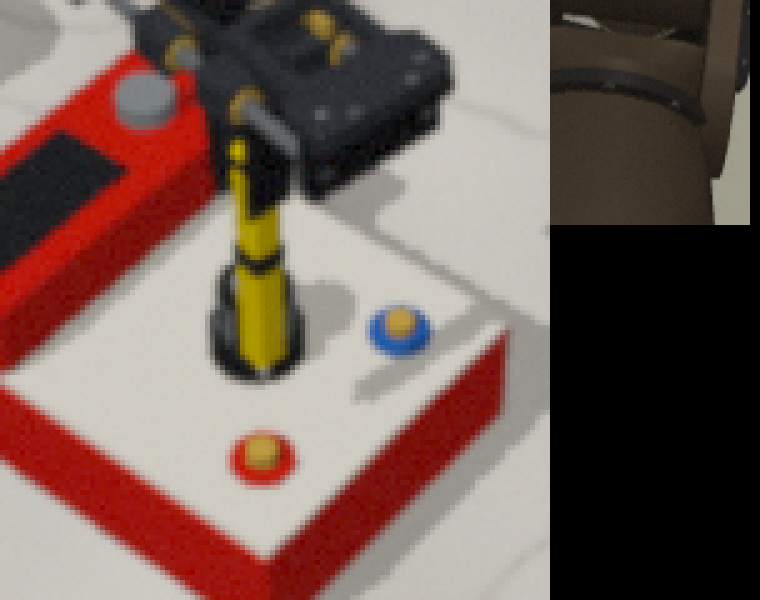

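The tip, at crop (263,375), hangs straight over the red pin at (262,450). I'll lower it.

```bash
python3 -m creep '[[[0,-0.5,15],[0,0,0]],[[0,0,20],[0,0,0]],[[0,0,10],[0,0,0]],[[0,0,4],[0,0,0]],[[0,0,0],[0,0,0]]]'
python3 -m creep '[[[0,0,2],[0,0,0]],[[0,0,1],[0,0,0]],[[0,0,1],[0,0,0]],[[0,0,0],[0,0,0]],[[0,0,0],[0,0,0]]]'
python3 -m creep '[[[0,0,1],[0,0,0]],[[0,0,1],[0,0,0]],[[0,0,1],[0,0,0]],[[0,0,0],[0,0,0]],[[0,0,0],[0,0,0]]]'
```

```text
time: 6.55
ee_pos: [0.616, -0.0009, 0.2074]
orientation: [180.0, 0.0, 165.4]
ft_force: [-0.1, -0.7, 0.3]
finger_gap: 0.016
time: 7.18
ee_pos: [0.616, -0.001, 0.2034]
orientation: [180.0, 0.0, 165.4]
ft_force: [0.1, -0.0, -0.9]
finger_gap: 0.0159
time: 7.8
ee_pos: [0.616, -0.001, 0.2004]
orientation: [180.0, 0.0, 165.4]
ft_force: [-0.1, -0.2, 1.7]
finger_gap: 0.0156
```

```bash
python3 -m creep '[[[0,0,1],[0,0,0]],[[0,0,0],[0,0,0]],[[0,0,0],[0,0,0]]]'
python3 - <<'E'
from h import *
go([.506,.0065,.2],165.4)
p,d=bot.snapshot("scene");crop(p,260,120,110,120,5,f'pics/s4.png')
E
```

```text
time: 8.18
ee_pos: [0.616, -0.001, 0.1994]
orientation: [180.0, 0.0, 165.4]
ft_force: [0.1, 0.2, 1.9]
finger_gap: 0.0156
t 8.18 pos [ 0.616  -0.001   0.1994] rpy [1.7999e+02 1.0000e-02 1.6540e+02] F [0.1 0.2 1.9] gap 15.6 j6 -82
shift mm [108.3 -20.5  -0.6] rotvec [0.0001 0.0001 0.    ]
```

View pics/s4.png

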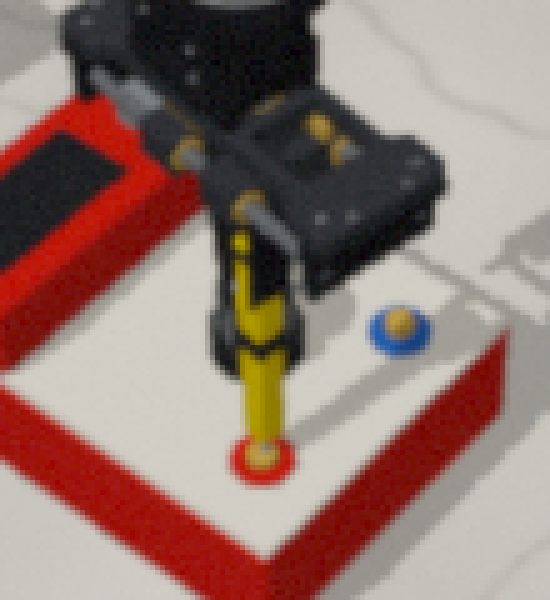

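The tip sits in the middle of the red pin, at crop (263,455), with about 2.5 N on it. I'll lift and go to blue.

```bash
python3 -m creep '[[[0,0,-15],[0,0,0]],[[0,0,-25],[0,0,0]],[[20,-4,-10],[0,0,0]],[[35,-7,0],[0,0,0]],[[35,-7,0],[0,0,0]]]'
python3 -m creep '[[[18.3,-2.5,0],[0,0,0]],[[0,0,0],[0,0,0]],[[0,0,15],[0,0,0]],[[0,0,20],[0,0,0]],[[0,0,7],[0,0,0]]]'
python3 -m creep '[[[0,0,2],[0,0,0]],[[0,0,2],[0,0,0]],[[0,0,0],[0,0,0]]]'
python3 -c "
from h import *
go([.506,.0065,.1994],165.4)"
```

```text
time: 8.85
ee_pos: [0.5232, 0.0043, 0.25]
orientation: [180.0, 0.0, 165.4]
ft_force: [-0.4, 0.2, -0.4]
finger_gap: 0.0158
time: 9.48
ee_pos: [0.506, 0.0064, 0.2055]
orientation: [-180.0, -0.1, 165.4]
ft_force: [0.5, 0.9, -0.2]
finger_gap: 0.0158
time: 9.85
ee_pos: [0.5062, 0.0064, 0.2036]
orientation: [180.0, 0.0, 165.4]
ft_force: [0.3, 0.3, -0.5]
finger_gap: 0.0158
t 9.85 pos [0.5062 0.0064 0.2036] rpy [1.7999e+02 3.0000e-02 1.6540e+02] F [ 0.3  0.3 -0.5] gap 15.8 j6 -82
shift mm [0.2 0.  4.2] rotvec [0.0002 0.0005 0.    ]
```

```bash
python3 -m creep '[[[0,0,1],[0,0,0]],[[0,0,1],[0,0,0]],[[0,0,1],[0,0,0]],[[0,0,1.2],[0,0,0]],[[0,0,0],[0,0,0]]]'
python3 -m creep '[[[0,0,0],[0,0,0]],[[0,0,0],[0,0,0]]]'
python3 - <<'E'
from h import *
go([.5018,.2833,.25],165.4)
p,d=bot.snapshot("scene");crop(p,260,120,110,120,5,f'pics/s5.png')
E
```

```text
time: 10.48
ee_pos: [0.5061, 0.0064, 0.1992]
orientation: [180.0, 0.0, 165.4]
ft_force: [0.5, 1.2, 2.8]
finger_gap: 0.0158
time: 10.72
ee_pos: [0.5061, 0.0064, 0.1992]
orientation: [180.0, 0.0, 165.4]
ft_force: [1.4, 0.5, 1.8]
finger_gap: 0.0157
t 10.72 pos [0.5061 0.0064 0.1992] rpy [1.7999e+02 2.0000e-02 1.6540e+02] F [1.4 0.5 1.8] gap 15.7 j6 -82
shift mm [ 73.9 266.9 -50.8] rotvec [ 0.0001  0.0003 -0.    ]
```

View pics/s5.png

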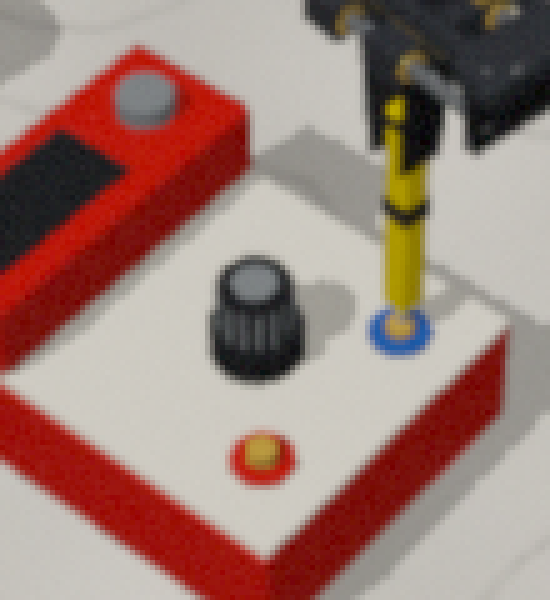

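The tip is on the blue pin at crop (401,322), again at about 2.5 N. I'll go back to the holder.

```bash
python3 -m creep '[[[0,0,-20],[0,0,0]],[[0,0,-31],[0,0,0]],[[8,27,0],[0,0,0]],[[11,40,0],[0,0,0]],[[11,40,0],[0,0,0]]]'
python3 -m creep '[[[11,40,0],[0,0,0]],[[11,40,0],[0,0,0]],[[11,40,0],[0,0,0]],[[8,30,0],[0,0,0]],[[3,10,0],[0,0,0]]]'
python3 -m creep '[[[0,0,0],[0,0,0]],[[0,0,0],[0,0,0]]]'
python3 -c "
from h import *
go([.5018,.2833,.1068],165.4)"
```

```text
time: 11.4
ee_pos: [0.5035, 0.1185, 0.2499]
orientation: [-180.0, -0.0, 165.4]
ft_force: [1.1, 0.1, -1.1]
finger_gap: 0.0158
time: 12.02
ee_pos: [0.5011, 0.2847, 0.2495]
orientation: [-180.0, -0.1, 165.5]
ft_force: [-0.2, -0.1, -1.2]
finger_gap: 0.0159
time: 12.28
ee_pos: [0.5017, 0.2825, 0.2501]
orientation: [-180.0, -0.0, 165.4]
ft_force: [0.8, -0.5, -0.5]
finger_gap: 0.0157
t 12.28 pos [0.5017 0.2825 0.2501] rpy [-1.7998e+02 -1.0000e-02  1.6536e+02] F [ 0.8 -0.5 -0.5] gap 15.7 j6 -53
shift mm [1.000e-01 8.000e-01 1.433e+02] rotvec [-0.0003 -0.0002 -0.0007]
```

```bash
python3 -m creep '[[[0,0.7,20],[0,0,0]],[[0,0,35],[0,0,0]],[[0,0,20],[0,0,0]],[[0,0,10],[0,0,0]],[[0,0,0],[0,0,0]]]'
python3 -m creep '[[[0,0,10],[0,0,0]],[[0,0,10],[0,0,0]],[[0,0,10],[0,0,0]],[[0,0,10],[0,0,0]],[[0,0,8],[0,0,0]]]'
python3 -m creep '[[[0,0,5],[0,0,0]],[[0,0,4],[0,0,0]],[[0,0,0],[0,0,0]],[[0,0,0],[0,0,0]]]'
python3 - <<'E'
from h import *
go([.5018,.2833,.1068],165.4)
p,d=bot.snapshot('scene');crop(p,370,170,130,110,5,'pics/s6.png')
E
```

```text
time: 12.9
ee_pos: [0.502, 0.2836, 0.1651]
orientation: [-180.0, -0.0, 165.4]
ft_force: [0.6, -0.6, -1.1]
finger_gap: 0.0155
time: 13.52
ee_pos: [0.5017, 0.2841, 0.1164]
orientation: [-180.0, -0.0, 165.4]
ft_force: [0.1, 0.6, -0.9]
finger_gap: 0.0157
time: 14.02
ee_pos: [0.5019, 0.2842, 0.1084]
orientation: [180.0, 0.0, 165.4]
ft_force: [0.3, 0.2, -1.3]
finger_gap: 0.0161
t 14.03 pos [0.5019 0.2842 0.1084] rpy [1.7998e+02 2.0000e-02 1.6540e+02] F [ 0.3  0.2 -1.3] gap 16.1 j6 -52
shift mm [-0.1 -0.9  1.6] rotvec [0.0004 0.0004 0.    ]
```

View pics/s6.png

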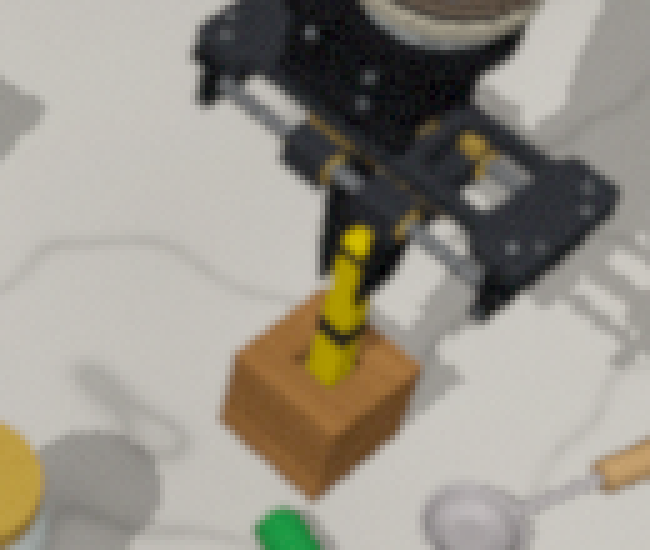

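The pen is back in the hole, at crop (330,365). Next: the last 2 mm, a force check, and release.

```bash
python3 -m creep '[[[0,-0.5,1],[0,0,0]],[[0,0,0.7],[0,0,0]],[[0,0,0],[0,0,0]],[[0,0,0],[0,0,0]]]'
python3 -m creep '[[[0,0,0],[0,0,0]],[[0,0,0],[0,0,0]],[[0,0,0],[0,0,0]],[[0,0,0],[0,0,0]],[[0,0,0],[0,0,0]]]' 60
python3 -c "
from h import *
go([.5018,.2833,.22],165.4)"
```

```text
time: 14.58
ee_pos: [0.5017, 0.2837, 0.1065]
orientation: [180.0, 0.0, 165.4]
ft_force: [-0.1, 0.1, 0.1]
finger_gap: 0.0156
time: 15.2
ee_pos: [0.5017, 0.2837, 0.1065]
orientation: [180.0, 0.0, 165.4]
ft_force: [0.4, -0.9, 0.1]
finger_gap: 0.0579
t 15.20 pos [0.5017 0.2837 0.1065] rpy [179.99   0.   165.4 ] F [ 0.4 -0.9  0.1] gap 57.9 j6 -52
shift mm [  -0.2   -0.4 -113.5] rotvec [0.0001 0.0001 0.0001]
```

```bash
python3 -m creep '[[[0,0,-10],[0,0,0]],[[0,0,-25],[0,0,0]],[[0,0,-35],[0,0,0]],[[0,0,-35],[0,0,0]],[[0,0,-15],[0,0,0]]]'
python3 - <<'E'
from h import *
print(plane("top",336,194.5,.14),plane("scene",311.4,176.8,.14),tri(("top",336,194.5),("scene",311.4,176.8)))
go([.557,-.0475,.226],86)
p,d=bot.snapshot('scene');crop(p,370,120,130,150,4,'pics/s7.png')
hsv=cv2.cvtColor(p,cv2.COLOR_RGB2HSV);X=cloud('scene',d);m=cv2.inRange(hsv,(22,150,100),(35,255,255));m[:,:400]=0;m[280:]=0
P=X[m>0];P=P[P[:,2]>.05];print("zmax",P[:,2].max())
for z in(.07,.09,.11,.13,.15):
    q=P[abs(P[:,2]-z)<.01]
    if len(q):print(z,q.mean(0).round(4))
E
```

```text
time: 15.82
ee_pos: [0.5021, 0.2839, 0.2288]
orientation: [179.9, 0.1, 165.4]
ft_force: [-0.3, 0.6, 0.5]
finger_gap: 0.0599
[ 0.55589483 -0.04901076  0.14      ] [ 0.55602935 -0.04572188  0.14      ] [ 0.55538603 -0.04792577  0.13829407]
t 15.82 pos [0.5021 0.2839 0.2288] rpy [1.7989e+02 1.4000e-01 1.6540e+02] F [-0.3  0.6  0.5] gap 59.9 j6 -52
shift mm [-136.6 -306.9    2.5] rotvec [3.3000e-03 7.0000e-04 1.3858e+00]
zmax 1.0277991969779126
0.07 [0.5051 0.2847 0.0687]
0.09 [0.5068 0.2835 0.0893]
0.11 [0.506  0.2839 0.1092]
0.13 [0.5065 0.2848 0.1292]
0.15 [0.5034 0.2847 0.1521]
```

View pics/s7.png

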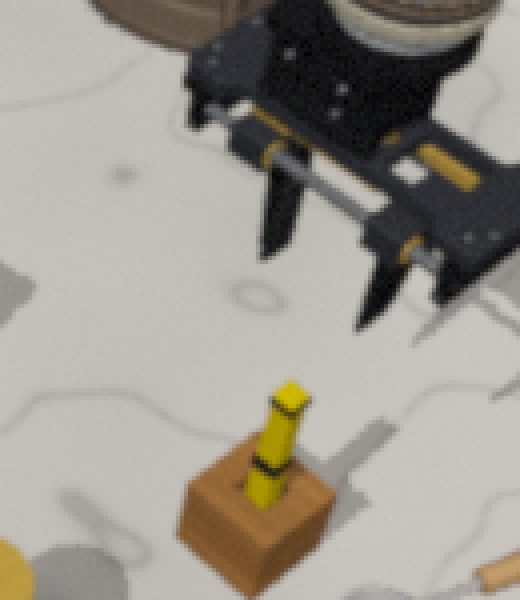

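The tester stands upright and seated (crop 290,395 top), clear of the gripper. On to the cap.

```bash
python3 -m creep '[[[-10,-22,0],[0,0,0]],[[-20,-45,0],[0,0,0]],[[-22,-50,0],[0,0,0]],[[-22,-50,0],[0,0,0]],[[-22,-50,0],[0,0,0]]]' 75
python3 -m creep '[[[-20,-45,0],[0,0,0]],[[-14,-31,0],[0,0,0]],[[-6,-14,0],[0,0,0]],[[0,0,0],[0,0,0.16]],[[0,0,0],[0,0,0.175]]]'
python3 -m creep '[[[0,0,0],[0,0,0.175]],[[0,0,0],[0,0,0.175]],[[0,0,0],[0,0,0.175]],[[0,0,0],[0,0,0.175]],[[0,0,0],[0,0,0.175]]]'
python3 -m creep '[[[0,0,0],[0,0,0.17]],[[0,0,0],[0,0,0]],[[0,0,0],[0,0,0]]]'
python3 - <<'E'
from h import *
go([.5562,-.0475,.115],86)
p,d=bot.snapshot('scene');crop(p,240,100,130,130,5,'pics/s8.png')
E
```

```text
time: 16.5
ee_pos: [0.5396, 0.0478, 0.2254]
orientation: [-180.0, -0.1, 165.4]
ft_force: [-0.3, 0.2, -0.1]
finger_gap: 0.0748
time: 17.12
ee_pos: [0.5556, -0.0471, 0.2257]
orientation: [-180.0, -0.1, 145.9]
ft_force: [0.9, 1.1, 0.3]
finger_gap: 0.0749
time: 17.75
ee_pos: [0.5557, -0.0467, 0.2258]
orientation: [-179.9, -0.0, 95.8]
ft_force: [0.7, 0.1, 1.0]
finger_gap: 0.0748
time: 18.12
ee_pos: [0.5558, -0.0472, 0.2262]
orientation: [-180.0, -0.0, 86.6]
ft_force: [0.4, -0.1, -0.4]
finger_gap: 0.0749
t 18.12 pos [ 0.5558 -0.0472  0.2262] rpy [-1.7998e+02 -1.0000e-02  8.6580e+01] F [ 0.4 -0.1 -0.4] gap 74.9 j6 -8
shift mm [ -0.3   0.4 111.2] rotvec [-0.0004 -0.0002  0.01  ]
```

View pics/s8.png

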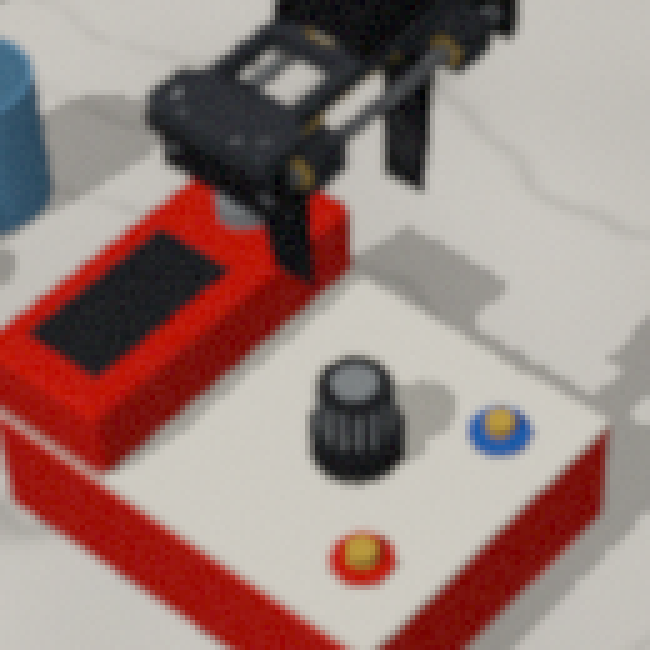

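The open jaws straddle the cap from above, with the cap top at crop (355,380). Lowering and closing next.

```bash
python3 -m creep '[[[0,0.3,30],[0,0,0]],[[0,0,35],[0,0,0]],[[0,0,25],[0,0,0]],[[0,0,15],[0,0,0]],[[0,0,5],[0,0,0]]]'
python3 -m creep '[[[0,0,0],[0,0,0]],[[0,0,0],[0,0,0]],[[0,0,0],[0,0,0]],[[0,0,0],[0,0,0]],[[0,0,0],[0,0,0]]]' 34
python3 -m creep '[[[0,0,0],[0,0,0]],[[0,0,0],[0,0,0]]]'
python3 -c "
from h import *
go([.5562,-.0475,.115],86.6)
p,d=bot.snapshot('scene');crop(p,240,100,130,130,5,'pics/s9.png')"
```

```text
time: 18.8
ee_pos: [0.5562, -0.0476, 0.1159]
orientation: [-180.0, -0.0, 86.4]
ft_force: [0.2, 0.5, -0.2]
finger_gap: 0.0748
time: 19.42
ee_pos: [0.5565, -0.0478, 0.1167]
orientation: [180.0, 0.0, 86.3]
ft_force: [0.6, 0.3, 2.2]
finger_gap: 0.0383
time: 19.68
ee_pos: [0.5565, -0.0478, 0.1167]
orientation: [180.0, 0.0, 86.3]
ft_force: [0.8, -0.1, 4.7]
finger_gap: 0.0386
t 19.68 pos [ 0.5565 -0.0478  0.1167] rpy [179.95   0.    86.33] F [ 0.8 -0.1  4.7] gap 38.6 j6 -8
shift mm [ 0.2 -0.4  1.7] rotvec [ 0.0008  0.     -0.0046]
```

View pics/s9.png

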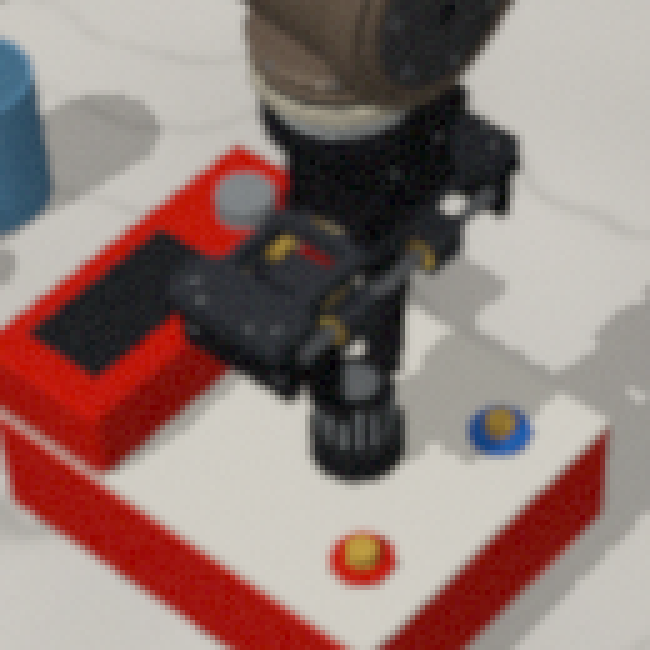

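The cap's grip is held between the jaws (gap 38.6 mm). I'll try counter-clockwise first, which is negative rz with the tool pointing down, and watch the moment.

```bash
python3 -c "
from rig import bot
print(bot.sense()['moment'])"
python3 -m creep '[[[0,0,0],[0,0,-0.035]],[[0,0,0],[0,0,-0.035]],[[0,0,0],[0,0,-0.035]],[[0,0,0],[0,0,0]]]'
python3 -c "
from rig import bot
s=bot.sense();print(s['moment'],s['orientation'],s['ft_force'])"
```

```text
[-0.10664002 -0.03779386 -0.03394117]
time: 20.23
ee_pos: [0.5561, -0.0474, 0.1166]
orientation: [-180.0, -0.0, 92.4]
ft_force: [-0.7, 1.9, 6.8]
finger_gap: 0.0388
[0.28909801 0.29441498 0.01829464] [-1.79988832e+02 -2.81771697e-02  9.24250030e+01] [-0.67769438  1.88903572  6.84270907]
```

No resistance at 6°, past the 4° hard stop, so I'll continue counter-clockwise.

```bash
python3 -m creep '[[[0,0,-0.5],[0,0,-0.1]],[[0,0,0],[0,0,-0.1]],[[0,0,0],[0,0,-0.1]],[[0,0,0],[0,0,0]]]'
python3 -c "
from rig import bot
s=bot.sense();print(s['moment'],s['orientation'],s['ft_force'])"
python3 -m creep '[[[0,0,0],[0,0,-0.1]],[[0,0,0],[0,0,-0.1]],[[0,0,0],[0,0,-0.1]],[[0,0,0],[0,0,0]]]'
python3 -c "
from rig import bot
s=bot.sense();print(s['moment'],s['orientation'],s['ft_force'])"
```

```text
time: 20.72
ee_pos: [0.5557, -0.0476, 0.1167]
orientation: [-179.9, -0.0, 109.5]
ft_force: [-1.3, 0.2, 2.2]
finger_gap: 0.0386
[-0.03635008  0.434514   -0.04878813] [-1.79937171e+02 -4.07566550e-02  1.09543860e+02] [-1.26493029  0.19697359  2.22415706]
time: 21.22
ee_pos: [0.556, -0.0477, 0.1167]
orientation: [-180.0, -0.0, 126.6]
ft_force: [-2.0, 0.0, 1.4]
finger_gap: 0.0386
[-0.06724394  0.36882166 -0.05174979] [-1.79972521e+02 -2.99864513e-02  1.26600376e+02] [-1.97042928  0.00270244  1.41186564]
```

```bash
python3 -m creep '[[[0,0,0],[0,0,-0.08]],[[0,0,0],[0,0,-0.08]],[[0,0,0],[0,0,-0.05]],[[0,0,0],[0,0,0]],[[0,0,0],[0,0,0]]]'
python3 -c "
from rig import bot
s=bot.sense();print(s['moment'],s['orientation'],s['ft_force'])"
python3 -m creep '[[[0,0,-1],[0,0,0]],[[0,0,-1],[0,0,0]],[[0,0,-1],[0,0,0]],[[0,0,-1],[0,0,0]],[[0,0,0],[0,0,0]]]'
python3 -c "
from rig import bot
s=bot.sense();print(s['moment'],s['orientation'],s['ft_force'])"
```

```text
time: 21.85
ee_pos: [0.5561, -0.0477, 0.1168]
orientation: [-180.0, -0.0, 138.6]
ft_force: [-1.5, -0.3, 2.1]
finger_gap: 0.0383
[-0.22997616  0.4608605  -0.01907554] [-1.79988745e+02 -1.86000993e-02  1.38612008e+02] [-1.49592022 -0.25807827  2.07344084]
time: 22.48
ee_pos: [0.5563, -0.0477, 0.121]
orientation: [180.0, 0.0, 138.8]
ft_force: [0.3, 0.4, -0.9]
finger_gap: 0.0387
[-0.05016239  0.02191591  0.00973489] [1.79990232e+02 7.71788481e-03 1.38757505e+02] [ 0.28390391  0.40419647 -0.8894125 ]
```

It rose 4 mm without a pull, past the 2 mm play. I'll lift further and look.

```bash
python3 -m creep '[[[0,0,-2],[0,0,0]],[[0,0,-4],[0,0,0]],[[0,0,-6],[0,0,0]],[[0,0,-8],[0,0,0]],[[0,0,-10],[0,0,0]]]'
python3 -c "
from h import *
go([.5562,-.0475,.275],138.7)
p,d=bot.snapshot('scene');crop(p,240,100,130,130,5,'pics/s10.png')"
```

```text
time: 23.1
ee_pos: [0.5563, -0.0477, 0.1516]
orientation: [180.0, 0.0, 138.8]
ft_force: [-0.1, -0.5, -1.4]
finger_gap: 0.0383
t 23.10 pos [ 0.5563 -0.0477  0.1516] rpy [1.7999e+02 1.0000e-02 1.3876e+02] F [-0.1 -0.5 -1.4] gap 38.3 j6 -60
shift mm [ 2.000e-01  1.000e-01 -1.234e+02] rotvec [0.0001 0.0001 0.001 ]
```

View pics/s10.png

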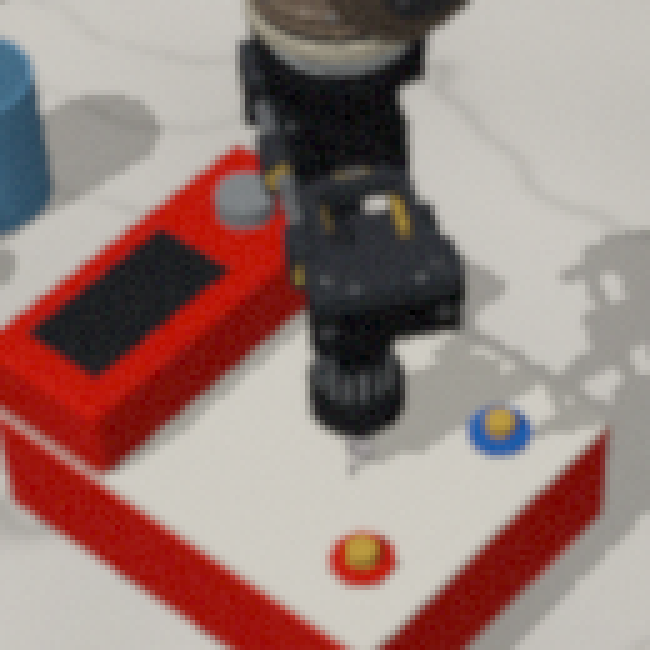

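The cap is off: it hangs in the jaws at crop (357,395) with the hub exposed below at (357,450). I'll lift it well clear.

```bash
python3 -m creep '[[[0,0,-20],[0,0,0]],[[0,0,-30],[0,0,0]],[[0,0,-30],[0,0,0]],[[0,0,-30],[0,0,0]],[[0,0,-20],[0,0,0]]]'
python3 -m creep '[[[0,0,-15],[0,0,0]],[[0,0,-5],[0,0,0]],[[0,0,0],[0,0,0]],[[0,0,0],[0,0,0]],[[0,0,0],[0,0,0]]]'
python3 -c "
from h import *
go([.5562,-.0475,.275],138.7)
p,d=bot.snapshot('scene');crop(p,190,20,280,260,2.2,'pics/s11.png');crop(p,270,80,90,90,8,'pics/s12.png')"
```

```text
time: 23.78
ee_pos: [0.5563, -0.0477, 0.2827]
orientation: [179.9, 0.1, 138.8]
ft_force: [0.6, -0.6, -1.0]
finger_gap: 0.0384
time: 24.4
ee_pos: [0.5561, -0.0477, 0.3003]
orientation: [-180.0, -0.1, 138.8]
ft_force: [-0.2, -0.0, -2.4]
finger_gap: 0.0383
t 24.40 pos [ 0.5561 -0.0477  0.3003] rpy [-1.7997e+02 -5.0000e-02  1.3876e+02] F [-0.2 -0.  -2.4] gap 38.3 j6 -60
shift mm [ 0.   0.2 25.3] rotvec [-0.0005 -0.0009  0.001 ]
```

View pics/s11.png

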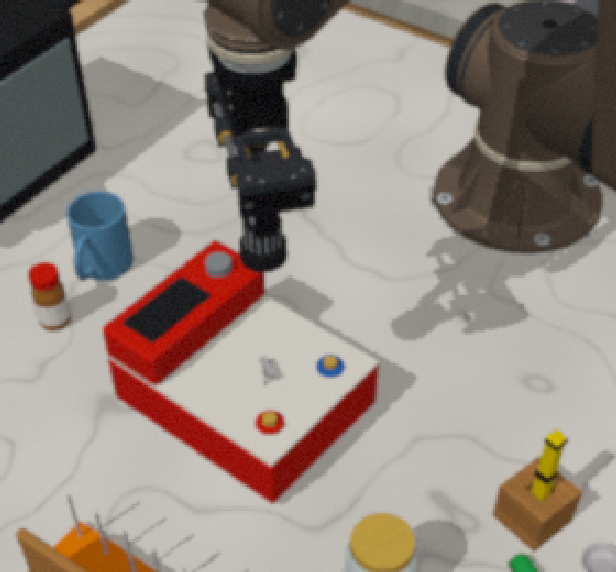

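The cap is held level at crop (262,245), high above the machine. The bare hub is at (270,370), the tester stands in its holder at (545,470), and the mug and spice jar haven't moved.

```bash
python3 -c "
from rig import bot
print(bot.hand_in())"
```

```text
the job is handed in; nothing more can be done
None
```

The job is done and handed in at about 24.5 s of the 64 s. `hand_in` gives no verdict, so this rests on my own checks.

- **Tester:** I touched it on the red contact and then the blue one, at about 2.5 N each, sinking each pin roughly 3–4 mm. It is back in its holder, and the last picture shows it standing upright.
- **Cap:** The first direction I tried, counter-clockwise seen from above, was the right one. I turned it about 52° with almost no resistance and it lifted straight off, so I never needed to try clockwise.
- **Finish:** The gripper still holds the cap level, with a 38.3 mm gap and its underside about 0.27 m above the worktop. The wrist force shows a few newtons at most.
- **Other kitchen things:** The mug, spice jar and storage jar look unmoved in the last picture. The spoon and driver are barely in that view, but I never went near them.

No check failed. The only oddity was a small upward push of up to 7 N while gripping the cap, which vanished when I lifted it.

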